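Park a test board under the probe and hold its sprung socket lid open

ROBOT

A 6-joint arm with a two-finger parallel gripper is mounted at the origin on the work surface; the furniture and walls round the work are solid. World frame = base frame: x ahead of the robot, y to its left, z up, the work surface at z = 0. Lengths are in m, angles in rad, forces in N, time in s.
With the tool pointing down it reaches from about 0.225 to 0.875 m from the base axis. Payload 3.4 kg.
Tool frame: the origin (TCP) lies midway between the tips of the shut fingers; the grasp point (between the pads) lies 19 mm behind it (manip.pinch_z is the distance from the TCP to the grasp point, in m); z points along the fingers, y is the line along which they close (so a half turn about z gives the same grasp; the last joint's range is limited). The gripper opens to 85 mm and grips with 20 to 120 N. Pads are 22 mm wide; open, the fingers measure 114 mm over their backs; the gripper's body (76 mm by 85 mm) begins 54 mm behind the grasp point. The pads swing forward as they close: fully open they stand 13 mm farther back than shut.
Start: joints at [-1.344, 0.276, 1.505, -0, 1.361, -0.121], TCP at [0.196, -0.541, 0.231] pointing down, gripper open.
Joint ranges: [-2.89, 2.89], [-0.75, 2.08], [0.22, 2.7], [-1.18, 4.32], [0.11, 2.71], [-2.7, 2.7]. Speed limits (rad/s): [2.57, 2.57, 3.14, 3.14, 3.14, 3.14].

INTERFACE

Orientations are given as a unit quaternion [w, x, y, z].
In Python, from rig import manip gives the robot as it stands.
- The arm moves only by the tool carry_out, never from a script. Its arguments are lists of equal length, an entry for each row: "delta_pos": the shift along the tool's x, y, z scaled (see below), a list of three; "turn": the turn, a rotation vector about the tool's x, y, z scaled (see below), a list of three; "claw": the closure, from -1 (fully open) to 1 (shut). A call has 1 to 12 rows; each row is the pose to reach, as a shift and turn from the pose commanded when the call began, along the tool's axes at that moment; what a row does not reach only later rows make up. The controller multiplies each number of a shift by 400 mm and each number of a turn by 30 degrees. A row lasts 1/10 s, in which the tool goes at most 50 mm and 8.59 degrees, less where a joint would pass 70% of its speed; a pose out of reach is approached as far as the arm can. A call with a number of a shift or a turn outside -1 to 1 is refused whole. A call with a gripper value outside its range is refused whole. The fingers move at their own pace and stop on an object; "force" is the grip in N (left out, the last holds). Time passes only in rows, so rows that repeat a pose let the fingers close. It gives the time, the measured TCP pose, the force, the opening and the grip force at its end, in the units of the state.
- manip.get_state(): the state, without advancing time (a new reading comes with each control period).
- manip.get_image(name): name is "scene" or "side" or "wrist"; returns a dict with "image" (420x560x3 uint8, red, green, blue), "z_map" (420x560 float32, m along the optical axis (not along the pixel's ray), 0 where there is no reading), "fx", "fy", "cx", "cy" (pixels), "k1" (the pictures are not rectified: a ray, as slopes to the right and down, at radius r is drawn at 1 + k1 r^2 times it, then the intrinsics apply), "world_to_cam" (4x4, takes a point from world to camera coordinates). Camera axes: x right, y down, z forward; pixel columns grow to the right and rows downward; lengths in m; the calibration is good to about 2 mm. A picture is of the moment at which its call begins.
- manip.sign_off(): hands the job in; it is judged then, once.
Trained networks look in the newest picture that a camera, given by its name, has taken for a name from the list of things; names that differ only in an ending like _2 or _b are one class to them, and where a whole thing is asked for, a point or a joint stands for the part that bears it (a point fixed in the world has none). Each returns a list of dicts, best first, with "score" (0 to 1); they miss things now and then, are a little off and sometimes report something else, mostly with a low value. They report only what shows in the picture. A call takes as long as a camera call.
- manip.spot_in(camera, query): "point" ([x, y, z] in m, in world coordinates, good to about 4 mm: the middle of the surface that is visible of it).
- manip.place_of(camera, query): "point" ([x, y, z] in m, in world coordinates, good to about 4 mm: a listed point, or the origin of a listed thing).
The state is a dict: "clock": time; "qpos": joint angles; "qd": joint speeds; "effort": joint torques, N m; "position": TCP position; "ee_rot": TCP orientation; "contact_force": force on the tool from outside, world axes, zero at the start; "moment": the same for the moment, N m; "width": finger opening in m; "gripper_force": force on a finger pad.
Only numpy, scipy, OpenCV 4.12 (cv2) and the standard library are available. Lean on these libraries where they do the work, as an engineer would, in place of code of your own. Each camera call takes 0.05 s, during which the arm holds its last target. There are 200 camera calls.

TASK

Slide the test carriage along its base until the ring mark on its circuit board sits under the tip of the fixed probe needle (tip over the inside of the ring), with the socket lid still shut. Then take the socket's sprung lid by its bar, raise it to 60 degrees from shut and hold it there, still, so that the chip inside can be inspected. The lid falls shut if let go, so finish while still holding it with the gripper; the ring must still be under the needle then, and the other things on the bench are left alone.

Things in the scene. Friction and masses are not known exactly. Their poses are not given: they have to be found in the camera images.
- slide_base: fixed aluminium slide base, 120 x 330 x 10 mm with two steel guide rails, lying on the bench. Origin: centre of the underside; x to its far side, y along the rails, z up. Its place and yaw (up to 0.2 rad) vary; carriage, socket lid and probe keep their lines along its axes
- carriage (a joint): travel of the grey carriage plate (100 x 220 x 10 mm, top face 28 mm above the bench) along the rails, m: 0 at the left stop, growing as it moves towards the base's -y (the robot's right), 0.10 at the right stop. It stays where it is left; moving it takes about 4 N. It carries, from the robot's right to left: the green circuit board, the black socket with the lid, the upright post
- ring_mark (a point): centre of the brass ring (outer diameter 16 mm, inner 10 mm) printed on the circuit board at the carriage's right end, in its top face, 30 mm above the bench, on the carriage's centre line. The only ring on the board
- post_top (a point): top centre of the upright round steel post (16 mm diameter, 45 mm tall, top 75 mm above the bench) at the carriage's left end, on its centre line, 170 mm from the ring; good for pushing or gripping the carriage. At least 40 mm free round it
- needle_tip (a point): tip of the thin fixed probe needle, pointing down, 6 mm above the board. It hangs from an arm 85 to 95 mm above the bench and needle barrel up to 102 mm, on a post (top 108 mm) behind the base; the stand's place along the base varies. The needle stands over the carriage's centre line, between 50 and 90 mm of carriage travel, always to the right of the ring at the start
- lid (a joint): opening angle of the socket lid, rad: 0 shut (flat), grows as its front edge, towards the robot, rises; 1.047 is 60 degrees, 1.75 the stop. A spring and its weight close it from any angle (about 2 N at the bar)
- cover: the moving lid: aluminium plate 95 x 75 x 6 mm, its top 54 mm above the bench when shut, with a handle bar. Origin on the hinge axis; when shut its axes are those of the base
- bar_mid (a point): middle of the lid's handle bar: round steel bar 8 mm diameter, parallel to the base's y, 62 mm free between its two lugs, near the lid's front edge. When shut its centre is 88 mm above the bench and 34 mm above the lid; it lies 88 mm in front of (base -x) and 38 mm above the hinge axis. At 60 degrees it is 11 mm in front of and 95 mm above the hinge axis
- lid_hinge (a point): middle of the lid's hinge axis, which runs along the base's y at the far side of the socket, 50 mm above the bench and 50 mm beyond the carriage's centre line
- mug: bystander: white mug, 78 x 110 x 97 mm, at the left of the bench; origin under its centre
- tub: bystander: grey open round tub, 72 mm diameter, 88 mm tall, at the left; origin under its centre
- tape: bystander: roll of tape lying flat, 68 mm diameter, 12 mm tall, at the right; origin under its centre
- spool: bystander: solder spool, 52 mm diameter, 32 mm tall, at the far right; origin under its centre

How it is judged:
By the outcome, as a careful person would: the job done as asked, in the order asked, and still so for the second after the job is handed in, while the arm keeps its last pose, push and grip.
It also fails if it takes over 48 s, if anything falls off the work surface, if the arm or the gripper's body presses on something with over 40 N, if the wrist force passes 120 N, or if a joint passes its speed limit or range.

## Working session

There is one attempt and no reset: what is moved stays moved. The work goes in short steps, Python scripts to look and compute and a tool call to move; the robot and the scene stay as the last step left them, time stands still between calls to the robot, and variables do not carry over. Pictures are saved under pics/ and viewed, at most 10 in all, crops included, and the job is handed in when it is done.

Besides the shell and the picture viewer there is one more tool, called after "Emit:" as name(argument=value, ...) on one line, values as JSON. carry_out: Moves the arm, as the interface text tells. Shifts and turns lie within -1 to 1; 1 stands for 400 mm of shift or 30 degrees of turn. Its arguments: {"type":"object","properties":{"delta_pos":{"type":"array","items":{"type":"array","items":{"type":"number","minimum":-1,"maximum":1}}},"turn":{"type":"array","items":{"type":"array","items":{"type":"number","minimum":-1,"maximum":1}}},"claw":{"type":"array","items":{"type":"number"}},"force":{"type":"number"}},"required":["delta_pos","turn","claw"]}

```bash
mkdir -p pics
cat > h.py <<'E'
import numpy as np, cv2
from rig import manip
from scipy.spatial.transform import Rotation as R
def shot(cam,name):
    d=manip.get_image(cam); cv2.imwrite(f'pics/{name}.png',d['image'][:,:,::-1]); return d
def proj(d,p):
    c=d['world_to_cam']@np.r_[p,1]; s=c[:2]/c[2]; s=s*(1+d['k1']*(s@s)); return s*[d['fx'],d['fy']]+[d['cx'],d['cy']]
def ray(d,u,v):
    t=np.array([(u-d['cx'])/d['fx'],(v-d['cy'])/d['fy']]); s=t.copy()
    for _ in range(20): s=t/(1+d['k1']*(s@s))
    W=np.linalg.inv(d['world_to_cam']); return W[:3,3],W[:3,:3]@np.r_[s,1]
def atz(d,u,v,z):
    o,r=ray(d,u,v); return o+r*(z-o[2])/r[2]
def rot(s): q=s['ee_rot']; return R.from_quat([q[1],q[2],q[3],q[0]])
def delta(target,Rt=None,s=None):
    s=s or manip.get_state(); r=rot(s)
    print('shift',np.round(r.inv().apply(np.array(target)-s['position'])/0.4,4), 'turn', None if Rt is None else np.round(np.degrees((r.inv()*Rt).as_rotvec())/30,4))
E
python3 - <<'E'
from h import *
for c in ['scene','side']:
    shot(c,c+'0')
    for q in ['ring_mark','post_top','needle_tip','bar_mid','lid_hinge','slide_base','cover','carriage','mug','tub']:
        f=manip.spot_in if q=='carriage' else manip.place_of
        print(c,q,[(np.round(r['point'],4).tolist(),round(r['score'],2)) for r in f(c,q)[:2]])
s=manip.get_state();print(s, rot(s).as_matrix().round(3), manip.pinch_z)
E
```

```text
scene ring_mark [([0.4464, 0.0564, 0.0316], 0.56)]
scene post_top [([0.4503, 0.2265, 0.0789], 0.82), ([0.4935, 0.1346, 0.0456], 0.33)]
scene needle_tip [([0.4443, 0.0028, 0.0373], 0.91), ([0.5785, -0.2055, -0.0007], 0.52)]
scene bar_mid []
scene lid_hinge [([0.497, 0.1312, 0.0466], 0.85)]
scene slide_base [([0.4445, 0.1135, 0.0039], 0.81)]
scene cover [([0.4964, 0.1392, 0.0457], 0.58)]
scene carriage [([0.4277, 0.1542, 0.0326], 0.97)]
scene mug [([0.4985, 0.3914, -0.0002], 0.75)]
scene tub [([0.3695, 0.3763, -0.0046], 0.7)]
side ring_mark [([0.4437, 0.0544, 0.0316], 0.74)]
side post_top [([0.4505, 0.2282, 0.0745], 0.85)]
side needle_tip []
side bar_mid [([0.4122, 0.1403, 0.0846], 0.72), ([0.3745, 0.3799, -0.0022], 0.18)]
side lid_hinge [([0.4989, 0.1367, 0.0498], 0.9)]
side slide_base [([0.4467, 0.1148, 0.0012], 0.78), ([0.4967, 0.3878, 0.0018], 0.67)]
side cover [([0.5025, 0.135, 0.0517], 0.7), ([0.4471, 0.228, 0.0798], 0.56)]
side carriage [([0.4417, 0.1012, 0.034], 0.92), ([0.4518, 0.1253, 0.0545], 0.33)]
side mug [([0.4926, 0.3863, 0.0025], 0.76)]
side tub [([0.375, 0.3796, -0.002], 0.59)]
{'clock': 1.1, 'qpos': array([-1.34400924e+00,  2.75918136e-01,  1.50490283e+00,  7.40866170e-06,
        1.36071021e+00, -1.21011844e-01]), 'qd': array([-1.12659145e-03,  1.23487110e-04, -9.36554276e-05,  5.92764428e-04,
       -1.93162623e-03,  1.57141302e-03]), 'effort': array([-8.03035055e-04, -4.16673088e+01, -2.46098346e+01, -2.89332411e-04,
        9.01177373e-05, -5.48187458e-06]), 'position': array([ 0.19597464, -0.54060438,  0.23131653]), 'ee_rot': array([3.05056043e-05, 9.84917688e-01, 1.73023545e-01, 5.24285483e-06]), 'contact_force': array([-0.38402284, -0.36262907,  0.41144048]), 'moment': array([ 0.04648418, -0.00211334,  0.04555489]), 'gripper_force': 0.0, 'width': 0.08558765947634672} [[ 0.94   0.341  0.   ]
 [ 0.341 -0.94  -0.   ]
 [-0.     0.    -1.   ]] 0.0187
```

View pics/scene0.png

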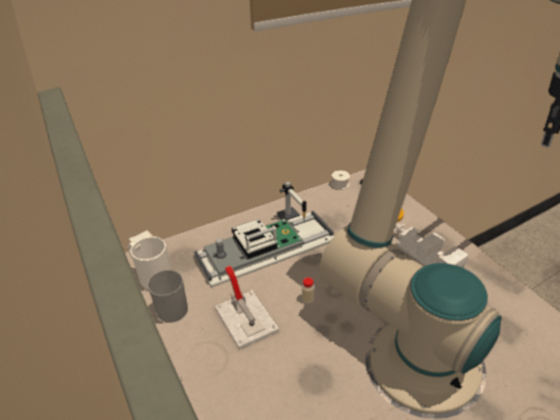

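View pics/side0.png

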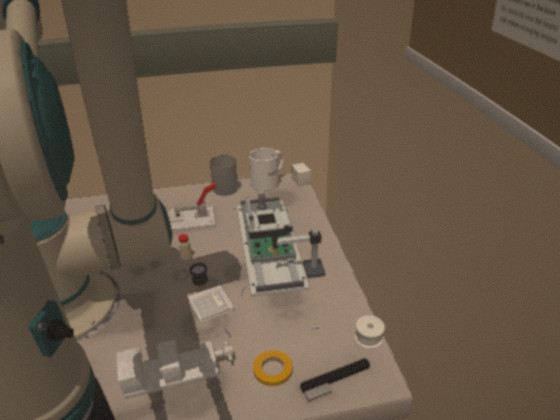

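The scene view shows the base running from about (200,265) to (330,230), with the post at (220,248), the black socket and lid at (255,237), the ring at (287,232), and the needle stand at (288,190) with its tip near (303,215). The side view shows the same layout, with the mug and tub behind the post. Next I'll move over it for a wrist view.

Emit:
carry_out(delta_pos=[[0.5, -0.67, -0.2], [0.5, -0.67, -0.2], [0.5, -0.67, -0.2], [0.5, -0.67, -0.2], [0.5, -0.67, -0.2], [0.5, -0.67, -0.2], [0.5, -0.67, -0.2], [0.5, -0.67, -0.2], [0.5, -0.67, -0.2]], turn=[[0, 0, -1], [0, 0, -1], [0, 0, -1], [0, 0, -1], [0, 0, -1], [0, 0, -1], [0, 0, -1], [0, 0, -1], [0, 0, -1]], claw=[-1, -1, -1, -1, -1, -1, -1, -1, -1])

```text
clock: 2.0
position: [0.2929, -0.22, 0.3119]
ee_rot: [0.001, 0.906, 0.423, 0.0]
contact_force: [0.2, 0.2, -1.1]
width: 0.0857
gripper_force: 0.0
```

Run:
```python
from h import *
s=manip.get_state();print(s['clock'],s['position'],s['qpos'])
yw=-0.03
Rt=R.from_matrix(np.array([[-np.sin(yw),np.cos(yw),0],[np.cos(yw),np.sin(yw),0],[0,0,-1]]).T)
delta([0.39,0.12,0.32],Rt)
d=manip.get_image('wrist');W=np.linalg.inv(d['world_to_cam']);print(W.round(3), rot(s).as_matrix().round(3),d['fx'])
```

```text
2.0 [ 0.29292027 -0.22002578  0.31185448] [-8.34163216e-01 -9.12146859e-02  1.72678053e+00 -6.50687245e-04
  1.50379232e+00 -1.37393025e-01]
shift [ 0.8077 -0.3593 -0.0219] turn [ 0.0033  0.0031 -1.2734]
[[ 0.768 -0.619 -0.165  0.335]
 [-0.641 -0.741 -0.2   -0.168]
 [ 0.002  0.259 -0.966  0.455]
 [ 0.     0.     0.     1.   ]] [[ 0.642  0.767  0.001]
 [ 0.767 -0.642 -0.002]
 [-0.001  0.002 -1.   ]] 363.39234089745645
```

Emit:
carry_out(delta_pos=[[0.85, -0.3, 0], [0.85, -0.3, 0], [0.85, -0.3, 0], [0.85, -0.3, 0], [0.85, -0.3, 0], [0.85, -0.3, 0], [0.85, -0.3, 0], [0.85, -0.3, 0], [0.85, -0.3, 0]], turn=[[0, 0, -1], [0, 0, -1], [0, 0, -1], [0, 0, -1], [0, 0, -1], [0, 0, -1], [0, 0, -1], [0, 0, -1], [0, 0, -1]], claw=[-1, -1, -1, -1, -1, -1, -1, -1, -1])

```text
clock: 2.95
position: [0.4207, 0.117, 0.3102]
ee_rot: [-0.0, 0.766, 0.643, -0.001]
contact_force: [-0.1, -0.1, -0.1]
width: 0.0851
gripper_force: 0.0
```

Emit:
carry_out(delta_pos=[[0, 0, 0], [0, 0, 0]], turn=[[0, 0, -0.27], [0, 0, -0.27]], claw=[0, 0])

```text
clock: 3.15
position: [0.4197, 0.1147, 0.3109]
ee_rot: [0.0, 0.72, 0.694, -0.001]
contact_force: [-0.6, -0.8, -0.4]
width: 0.0589
gripper_force: 0.0
```

```bash
cat > look.py <<'E'
from h import *
import sys
s=manip.get_state();print(s['clock'],s['position'],s['width'])
d=shot('wrist',sys.argv[1])
for q in ['ring_mark','post_top','needle_tip','bar_mid','lid_hinge','slide_base']:
    for r in manip.place_of('wrist',q)[:2]: print(q,np.round(r['point'],4),round(r['score'],2),proj(d,r['point']).round(1))
E
python3 look.py w1
```

```text
3.15 [0.41968459 0.11470025 0.31085887] 0.058911097428051014
ring_mark [0.4489 0.0586 0.0333] 0.57 [309.9 223. ]
post_top [0.4495 0.2246 0.0742] 0.8 [310.   73.5]
needle_tip [0.4457 0.0033 0.0323] 0.69 [308.  265.3]
needle_tip [0.4114 0.1407 0.0856] 0.64 [274.8 160.7]
bar_mid [0.408  0.1399 0.0877] 0.65 [271.4 161.9]
lid_hinge [0.4974 0.1397 0.0497] 0.62 [353.3 155.3]
slide_base [ 0.4469  0.1115 -0.003 ] 0.96 [305.6 174.9]
```

View pics/w1.png

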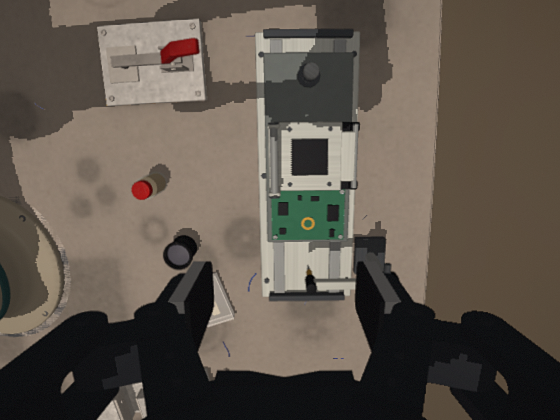

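The wrist picture shows the post top at about (311,71), the bar at (273,160), the ring centre at (308,223.5), and the needle tip at about (308,266). I'll zoom in on the needle and compute positions.

Run:
```python
from h import *
d=manip.get_image('wrist')
im=d['image'][:,:,::-1]; cv2.imwrite('pics/z1.png',cv2.resize(im[205:305,240:370],None,fx=6,fy=6,interpolation=cv2.INTER_CUBIC))
for n,u,v,z in [('ring',308,223.5,.03),('post',311,71,.075),('needle',308,266,.036),('barA',273,122,.092),('barB',276,195,.092),('eTL',257,33,.01),('eBL',263,297,.01),('eTR',359,33,.01)]: print(n,atz(d,u,v,z).round(4))
```

```text
ring [0.4473 0.059  0.03  ]
post [0.4507 0.2289 0.075 ]
needle [0.4461 0.0058 0.036 ]
barA [0.4117 0.1809 0.092 ]
barB [0.4117 0.1085 0.092 ]
eTL [0.3952 0.2803 0.01  ]
eBL [ 0.386  -0.0483  0.01  ]
eTR [0.5113 0.2769 0.01  ]
```

View pics/z1.png

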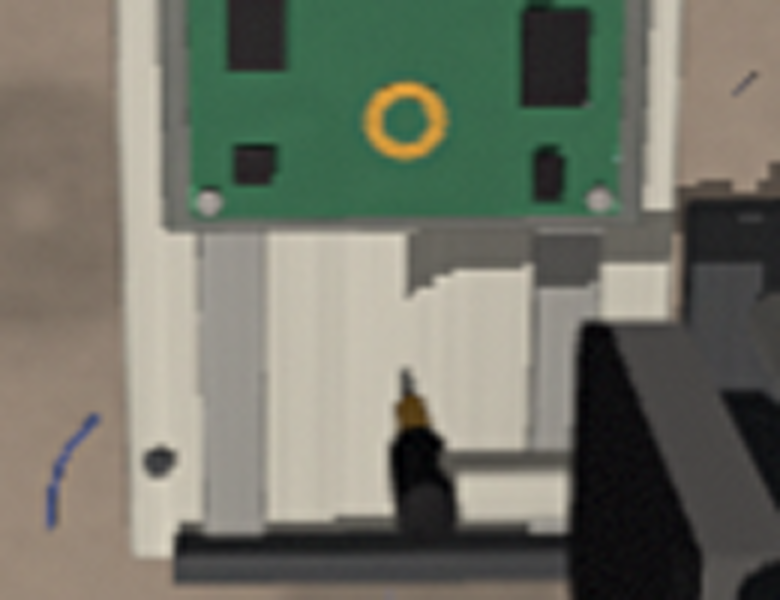

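Run:
```python
from h import *
d=manip.get_image('wrist')
print('ring',atz(d,307.3,224.6,.03),'needle',atz(d,307.3,266.4,.036))
yw=-0.025
Rt=R.from_matrix(np.array([[-np.sin(yw),np.cos(yw),0],[np.cos(yw),np.sin(yw),0],[0,0,-1]]).T)
print(manip.get_state()['width'])
delta([0.4505,0.2275,0.12],Rt)
delta([0.4505,0.2275,0.044],Rt)
```

```text
ring [0.44649662 0.05783385 0.03      ] needle [0.44523621 0.00554976 0.036     ]
0.042662607100426554
shift [0.2796 0.0672 0.4784] turn [ 0.0004  0.0002 -0.0197]
shift [0.2796 0.0671 0.6684] turn [ 0.0004  0.0002 -0.0197]
```

Emit:
carry_out(delta_pos=[[0.28, 0.068, 0.3], [0.28, 0.068, 0.3], [0.28, 0.068, 0.3], [0.28, 0.068, 0.4], [0.28, 0.068, 0.48], [0.28, 0.068, 0.48], [0.28, 0.068, 0.55], [0.28, 0.068, 0.61], [0.28, 0.068, 0.668], [0.28, 0.068, 0.668], [0.28, 0.068, 0.668]], turn=[[0, 0, -0.02], [0, 0, -0.02], [0, 0, -0.02], [0, 0, -0.02], [0, 0, -0.02], [0, 0, -0.02], [0, 0, -0.02], [0, 0, -0.02], [0, 0, -0.02], [0, 0, -0.02], [0, 0, -0.02]], claw=[0, 0, 0, 0, 0, 0, 0, 0, 0, 0, 0])

```text
clock: 4.7
position: [0.452, 0.2281, 0.0457]
ee_rot: [0.001, 0.716, 0.698, 0.001]
contact_force: [0.1, -0.1, -0.1]
width: 0.0425
gripper_force: 0.0
```

Emit:
carry_out(delta_pos=[[0, 0, 0], [0, 0, 0], [0, 0, 0], [0, 0, 0], [0, 0, 0], [0, 0, 0]], turn=[[0, 0, 0], [0, 0, 0], [0, 0, 0], [0, 0, 0], [0, 0, 0], [0, 0, 0]], claw=[0.3, 0.4, 0.5, 0.6, 0.8, 0.8], force=30)

```text
clock: 5.3
position: [0.4504, 0.228, 0.0447]
ee_rot: [-0.0, 0.716, 0.699, -0.0]
contact_force: [-1.8, 0.5, 5.1]
width: 0.0149
gripper_force: 29.2
```

Run:
```python
from h import *
s=manip.get_state();print(s['clock'],s['position'],s['width'],s['gripper_force'],s['contact_force'])
b=np.array([np.sin(.022),np.cos(.022),0])
delta(s['position']-.052*b)
```

```text
5.3 [0.45035769 0.22802787 0.04469585] 0.014872842056272857 29.162630438804626 [-1.84913226  0.5335947   5.05546263]
shift [-0.13    0.0003 -0.    ] turn None
```

Post gripped (width 15 mm). Sliding 52 mm.

Emit:
carry_out(delta_pos=[[-0.02, 0, 0], [-0.05, 0, 0], [-0.08, 0, 0], [-0.11, 0, 0], [-0.13, 0, 0], [-0.13, 0, 0], [-0.13, 0, 0]], turn=[[0, 0, 0], [0, 0, 0], [0, 0, 0], [0, 0, 0], [0, 0, 0], [0, 0, 0], [0, 0, 0]], claw=[0.8, 0.8, 0.8, 0.8, 0.8, 0.8, 0.8])

```text
clock: 6.0
position: [0.4489, 0.1754, 0.0447]
ee_rot: [-0.0, 0.716, 0.699, -0.001]
contact_force: [-2.2, -1.5, 6.4]
width: 0.0153
gripper_force: 29.5
```

Run:
```python
from h import *
s=manip.get_state();print(s['clock'],s['position'],s['width'],s['gripper_force'],s['contact_force'])
ims=[]
for c in ['scene','side']:
    d=manip.get_image(c)
    u,v=proj(d,[.446,.006,.035]).astype(int); print(c,u,v)
    ims.append(cv2.resize(np.ascontiguousarray(d['image'][v-25:v+25,u-30:u+30,::-1]),(390,325),interpolation=cv2.INTER_CUBIC))
    for q in ['ring_mark','needle_tip']:
        for r in manip.place_of(c,q)[:2]: print(q,np.round(r['point'],4),round(r['score'],2))
cv2.imwrite('pics/z2.png',np.hstack(ims))
```

```text
6.0 [0.44887762 0.17543248 0.04470311] 0.015339955601230654 29.495038390159607 [-2.20051768 -1.51397393  6.37970398]
scene 301 223
ring_mark [0.4449 0.0006 0.0301] 0.8
needle_tip [0.4453 0.0009 0.0388] 0.62
needle_tip [0.4983 0.0878 0.0464] 0.61
side 275 261
ring_mark [0.445  0.0031 0.027 ] 0.56
needle_tip [0.4399 0.0053 0.0344] 0.9
needle_tip [0.4122 0.0843 0.0826] 0.44
```

View pics/z2.png

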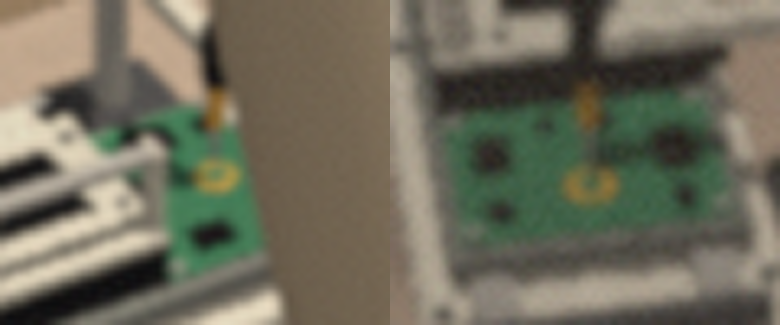

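Left crop (scene): ring at about (215,177), with the needle above it. Right crop (side): ring at about (591,185), with the tip appearing over it. I'll release and check from above.

Emit:
carry_out(delta_pos=[[0, 0, 0], [0, 0, 0], [0, 0, 0], [0, 0, -0.1], [0, 0, -0.2], [-0.05, -0.03, -0.32], [-0.19, -0.07, -0.44], [-0.19, -0.07, -0.44], [-0.19, -0.07, -0.44], [-0.19, -0.07, -0.44]], turn=[[0, 0, 0], [0, 0, 0], [0, 0, 0], [0, 0, 0], [0, 0, 0], [0, 0, 0], [0, 0, 0], [0, 0, 0], [0, 0, 0], [0, 0, 0]], claw=[0, 0, 0, 0, 0, 0, 0, 0, 0, 0])

```text
clock: 7.3
position: [0.4197, 0.1008, 0.2199]
ee_rot: [-0.0, 0.716, 0.698, 0.001]
contact_force: [1.4, 0.7, -0.4]
width: 0.0429
gripper_force: 0.0
```

```bash
python3 look.py w2
python3 - <<'E'
import cv2
im=cv2.imread('pics/w2.png');cv2.imwrite('pics/z3.png',cv2.resize(im[120:320,230:370],None,fx=3,fy=3,interpolation=cv2.INTER_CUBIC))
E
```

```text
7.3 [0.41974945 0.10082859 0.2199443 ] 0.04289960974438911
ring_mark [0.4458 0.0023 0.0303] 0.92 [311.7 288.9]
post_top [0.4468 0.1745 0.0746] 0.8 [316.3 109.7]
needle_tip [0.4452 0.0049 0.0309] 0.98 [311.1 286.8]
needle_tip [0.4461 0.0052 0.0293] 0.18 [311.9 285.8]
bar_mid [0.406  0.0894 0.0896] 0.78 [266.1 223. ]
lid_hinge [0.4947 0.0856 0.0493] 0.82 [367.5 212.2]
lid_hinge [0.4462 0.1098 0.0011] 0.75 [309.5 178.1]
slide_base [ 0.4479  0.107  -0.0011] 0.76 [311.1 180.4]
```

View pics/z3.png

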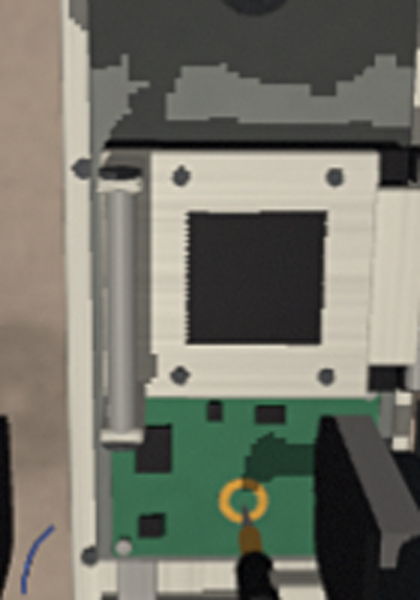

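The crop shows the ring centre at (244,501), image pixel (311,286.7), and the needle tip at about (245,510), pixel (311.4,289.7). The bar runs from (122,185) to (123,430).

Run:
```python
from h import *
d=manip.get_image('wrist')
r=atz(d,311,286.6,.03)
print('ring',r,'tip',atz(d,311.4,289.6,.036),'tip px if centred',proj(d,r+[0,0,.006]))
A=atz(d,230+122/3,120+180/3,.09);B=atz(d,230+123/3,120+437/3,.09);print(A,B,(A+B)/2)
im=d['image'][:,:,::-1];cv2.imwrite('pics/z4.png',cv2.resize(np.ascontiguousarray(im[272:302,291:331]),None,fx=14,fy=14,interpolation=cv2.INTER_NEAREST))
```

```text
ring [0.44451276 0.00529298 0.03      ] tip [0.44449222 0.00497896 0.036     ] tip px if centred [311.42087045 289.31075259]
[0.41002829 0.123654   0.09      ] [0.40812602 0.05401139 0.09      ] [0.40907715 0.08883269 0.09      ]
```

View pics/z4.png

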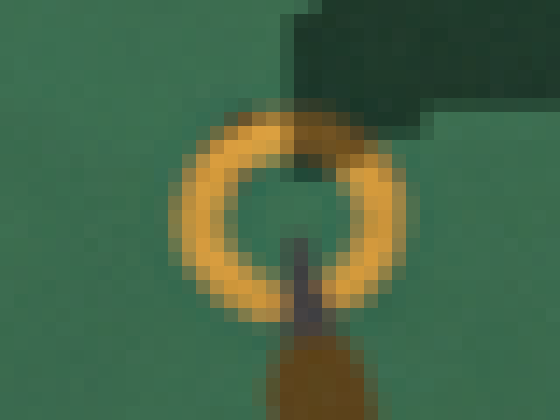

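Tip is about 1 mm from the ring centre, well within the 5 mm inner radius. Now the bar.

Run:
```python
from h import *
delta([0.409,0.0888,0.13]); delta([0.409,0.0888,0.073])
```

```text
shift [-0.0313 -0.0253  0.2234] turn None
shift [-0.0312 -0.0251  0.3659] turn None
```

Emit:
carry_out(delta_pos=[[-0.031, -0.025, 0.1], [-0.031, -0.025, 0.2], [-0.031, -0.025, 0.23], [-0.031, -0.025, 0.28], [-0.031, -0.025, 0.33], [-0.031, -0.025, 0.366], [-0.031, -0.025, 0.366], [-0.031, -0.025, 0.366]], turn=[[0, 0, 0], [0, 0, 0], [0, 0, 0], [0, 0, 0], [0, 0, 0], [0, 0, 0], [0, 0, 0], [0, 0, 0]], claw=[0, 0, 0, 0, 0, 0, 0, 0])

```text
clock: 8.5
position: [0.4095, 0.0886, 0.0737]
ee_rot: [-0.0, 0.715, 0.699, -0.0]
contact_force: [0.5, -0.9, -0.2]
width: 0.0428
gripper_force: 0.0
```

Emit:
carry_out(delta_pos=[[0, 0, 0], [0, 0, 0], [0, 0, 0], [0, 0, 0], [0, 0, 0], [0, 0, 0], [0, 0, 0]], turn=[[0, 0, 0], [0, 0, 0], [0, 0, 0], [0, 0, 0], [0, 0, 0], [0, 0, 0], [0, 0, 0]], claw=[0.3, 0.5, 0.7, 0.8, 0.9, 1, 1], force=40)

```text
clock: 9.2
position: [0.4083, 0.0885, 0.0737]
ee_rot: [-0.001, 0.716, 0.699, -0.001]
contact_force: [-4.6, 0.5, 5.3]
width: 0.0063
gripper_force: 39.3
```

```bash
cat > arc.py <<'E'
from h import *
import sys
a0,a1,t0,t1,n=map(float,sys.argv[1:6]); n=int(n)   # lid angles, tool tilts (deg), rows
s=manip.get_state(); r=rot(s); p0=np.array(s['position'])
yw=-.024; ex=np.array([np.cos(yw),np.sin(yw),0]); ez=np.array([0,0,1.]); ey=np.cross(ez,ex)
bar=lambda a: (-.088*np.cos(a)+.038*np.sin(a))*ex+(.088*np.sin(a)+.038*np.cos(a))*ez
h=float(sys.argv[6]) # TCP beyond bar along tool z
zt=r.apply([0,0,1])
b0=p0-h*zt
for k in range(1,n+1):
    f=k/n; a=np.radians(a0+f*(a1-a0)); q=R.from_rotvec(ey*np.radians(f*(t1-t0)))
    p=b0+bar(a)-bar(np.radians(a0))+h*q.apply(zt)
    print(np.round(r.inv().apply(p-p0)/.4,3).tolist(), np.round(np.degrees(r.inv().apply(q.as_rotvec()))/30,3).tolist())
print(s['clock'],p0,s['width'],s['gripper_force'],s['contact_force'],zt)
E
python3 arc.py 0 30 0 10 6 0.015
```

```text
[-0.0, 0.008, -0.019] [0.056, -0.0, -0.0]
[-0.0, 0.018, -0.037] [0.111, -0.0, -0.0]
[-0.0, 0.029, -0.054] [0.167, -0.0, -0.0]
[-0.0, 0.041, -0.07] [0.222, -0.0, -0.0]
[-0.0, 0.055, -0.085] [0.278, -0.0, -0.0]
[-0.0, 0.07, -0.098] [0.333, -0.0, -0.0]
9.2 [0.40831523 0.08849654 0.07369179] 0.006293658661114406 39.27492678165436 [-4.57956238  0.53183615  5.30352571] [-1.95659111e-03 -7.52146740e-05 -9.99998083e-01]
```

Emit:
carry_out(delta_pos=[[0, 0.008, -0.019], [0, 0.018, -0.037], [0, 0.029, -0.054], [0, 0.041, -0.07], [0, 0.055, -0.085], [0, 0.07, -0.098], [0, 0.07, -0.098], [0, 0.07, -0.098], [0, 0.07, -0.098]], turn=[[0.056, 0, 0], [0.111, 0, 0], [0.167, 0, 0], [0.222, 0, 0], [0.278, 0, 0], [0.333, 0, 0], [0.333, 0, 0], [0.333, 0, 0], [0.333, 0, 0]], claw=[1, 1, 1, 1, 1, 1, 1, 1, 1])

```text
clock: 10.1
position: [0.4347, 0.0878, 0.1124]
ee_rot: [-0.064, 0.713, 0.696, -0.063]
contact_force: [-5.5, 0.2, 3.0]
width: 0.0061
gripper_force: 39.4
```

```bash
python3 arc.py 30 60 10 20 6 0.015
```

```text
[-0.0, 0.014, -0.015] [0.056, 0.0, -0.0]
[-0.0, 0.029, -0.028] [0.111, 0.0, -0.0]
[-0.0, 0.045, -0.04] [0.167, 0.0, -0.0]
[-0.0, 0.062, -0.05] [0.222, 0.0, -0.0]
[-0.0, 0.08, -0.059] [0.278, 0.0, -0.0]
[-0.0, 0.099, -0.066] [0.333, 0.0, -0.0]
10.1 [0.43465207 0.08777149 0.11239886] 0.0061461251151240254 39.38125133514404 [-5.45496252  0.19985638  2.96935002] [-0.17961537  0.00390124 -0.98372918]
```

Emit:
carry_out(delta_pos=[[0, 0.014, -0.015], [0, 0.029, -0.028], [0, 0.045, -0.04], [0, 0.062, -0.05], [0, 0.08, -0.059], [0, 0.099, -0.066], [0, 0.099, -0.066], [0, 0.099, -0.066], [0, 0.099, -0.066], [0, 0.099, -0.066]], turn=[[0.056, 0, 0], [0.111, 0, 0], [0.167, 0, 0], [0.222, 0, 0], [0.278, 0, 0], [0.333, 0, 0], [0.333, 0, 0], [0.333, 0, 0], [0.333, 0, 0], [0.333, 0, 0]], claw=[1, 1, 1, 1, 1, 1, 1, 1, 1, 1])

```text
clock: 11.1
position: [0.4796, 0.0865, 0.134]
ee_rot: [-0.125, 0.704, 0.688, -0.123]
contact_force: [-4.2, -0.1, 13.8]
width: 0.0062
gripper_force: 40.4
```

```bash
python3 look.py w3
python3 - <<'E'
from h import *
s=manip.get_state();print(s['clock'],s['width'],s['gripper_force'],s['contact_force'])
zt=rot(s).apply([0,0,1]);b=s['position']-.015*zt;print('bar',b)
ims=[]
for c in ['scene','side']:
    d=manip.get_image(c)
    for q in ['bar_mid','lid_hinge','ring_mark','needle_tip']:
        for r in manip.place_of(c,q)[:2]: print(c,q,np.round(r['point'],4),round(r['score'],2))
    u,v=proj(d,[.446,.04,.06]).astype(int)
    ims.append(cv2.resize(np.ascontiguousarray(d['image'][v-45:v+35,u-32:u+32,::-1]),(384,480),interpolation=cv2.INTER_CUBIC))
cv2.imwrite('pics/z5.png',np.hstack(ims))
E
```

```text
11.1 [0.47955696 0.08651521 0.13395135] 0.0061865920568376425
post_top [0.4501 0.1702 0.0728] 0.75 [268.6  89.8]
needle_tip [0.4968 0.082  0.0487] 0.48 [356.1 235.8]
bar_mid [0.4832 0.0855 0.1454] 0.88 [282.2 295.9]
bar_mid [0.4972 0.0886 0.051 ] 0.59 [356.5 226.8]
lid_hinge [0.4937 0.0863 0.0488] 0.92 [351.4 228.9]
slide_base [ 0.4479  0.1087 -0.0012] 0.88 [304.7 179. ]
slide_base [0.4838 0.0868 0.1467] 0.38 [282.4 294.6]
11.45 0.006216095156860366 40.43698489665985 [-4.51863186 -0.61156819 13.64440826]
bar [0.4846746  0.08641071 0.14799624]
scene bar_mid [0.4877 0.0838 0.1422] 0.57
scene lid_hinge [0.4961 0.0814 0.0492] 0.77
scene ring_mark [ 3.950e-01 -2.363e-01 -3.000e-04] 0.72
scene ring_mark [0.444  0.0008 0.0315] 0.57
scene needle_tip [0.4465 0.0016 0.04  ] 0.58
side bar_mid [0.4841 0.082  0.1404] 0.68
side lid_hinge [0.4949 0.0855 0.0494] 0.88
side ring_mark [0.4461 0.0053 0.0275] 0.69
side needle_tip [0.4388 0.0047 0.037 ] 0.59
```

View pics/z5.png

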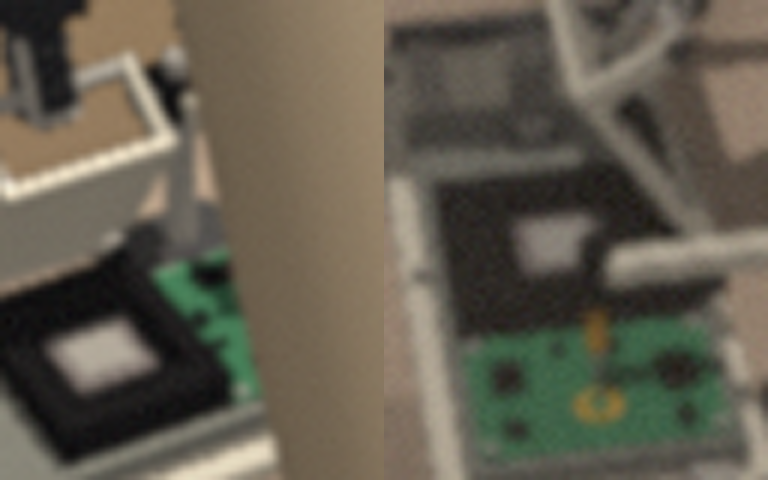

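View pics/w3.png

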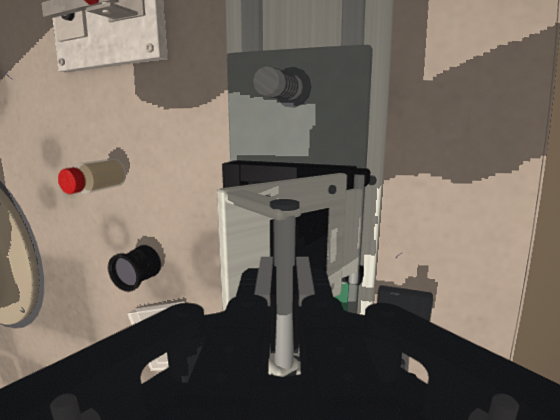

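z5 left (scene): lid raised, chip visible at (100,355). Right (side): needle just above the ring at (598,405). w3: fingers on the bar at (285,290), clear of the lid plate. The estimated angle is about 59°, with some vertical preload, so I'll nudge slightly.

Emit:
carry_out(delta_pos=[[0, 0.0005, -0.003], [0, 0.001, -0.006], [0, 0.001, -0.006], [0, 0.001, -0.006], [0, 0.001, -0.006]], turn=[[0, 0, 0], [0, 0, 0], [0, 0, 0], [0, 0, 0], [0, 0, 0]], claw=[1, 1, 1, 1, 1])

```text
clock: 12.45
position: [0.4813, 0.0865, 0.1343]
ee_rot: [-0.125, 0.705, 0.688, -0.122]
contact_force: [-5.4, -0.9, 5.5]
width: 0.0058
gripper_force: 39.7
```

Run:
```python
from h import *
s=manip.get_state();print(s['clock'],s['position'],s['contact_force'],abs(s['qd']).max())
zt=rot(s).apply([0,0,1])
for h in (.0117,.015):print('bar',s['position']-h*zt)
# lid plate plane from scene and side depth
yw=-.024; ex=np.array([np.cos(yw),np.sin(yw),0]); ey=np.array([-np.sin(yw),np.cos(yw),0])
H=np.array([.4962,.0865,.05])
for c in ['wrist','scene','side']:
    d=manip.get_image(c); z=d['z_map']; v,u=np.nonzero(z>0)
    t=np.stack([(u-d['cx'])/d['fx'],(v-d['cy'])/d['fy']],1); q=t.copy()
    for _ in range(15): q=t/(1+d['k1']*(q**2).sum(1,keepdims=True))
    zz=z[v,u]; P=np.c_[q*zz[:,None],zz,np.ones(len(zz))]@np.linalg.inv(d['world_to_cam']).T; P=P[:,:3]-H
    X=P@ex;Y=P@ey;Z=P[:,2]
    a=np.radians(60); U=-X*np.cos(a)+Z*np.sin(a); N=X*np.sin(a)+Z*np.cos(a)
    m=(abs(Y)<35)&(U>15)&(U<88)&(abs(N)<14)
    if m.sum()>30:
        for _ in range(5):
            f=np.polyfit(U[m],N[m],1); e=N-np.polyval(f,U); m&=(abs(e)<3)
        print(c,m.sum(),'angle',60-np.degrees(np.arctan(-f[0]))if 0 else 60+np.degrees(np.arctan(-f[0])), f)
```

```text
12.45 [0.48132692 0.08649101 0.13428052] [-5.44114577 -0.90180553  5.49565769] 0.001401839025954599
bar [0.48534693 0.08640241 0.14526786]
bar [0.48648078 0.08637742 0.14836686]
```

Run:
```python
from h import *
yw=-.024; ex=np.array([np.cos(yw),np.sin(yw),0]); ey=np.array([-np.sin(yw),np.cos(yw),0])
H=np.array([.4962,.0865,.05])
for c in ['wrist','scene','side']:
    d=manip.get_image(c); z=d['z_map']; v,u=np.nonzero(z>0)
    t=np.stack([(u-d['cx'])/d['fx'],(v-d['cy'])/d['fy']],1); q=t.copy()
    for _ in range(15): q=t/(1+d['k1']*(q**2).sum(1,keepdims=True))
    zz=z[v,u]; P=np.c_[q*zz[:,None],zz,np.ones(len(zz))]@np.linalg.inv(d['world_to_cam']).T; P=P[:,:3]-H
    X=P@ex;Y=P@ey;Z=P[:,2]
    a=np.radians(60); U=-X*np.cos(a)+Z*np.sin(a); N=X*np.sin(a)+Z*np.cos(a)
    m=(abs(Y)<50)&(U>10)&(U<95)&(abs(N)<.02)&(Z>.012)
    m=(abs(Y)<.045)&(U>.015)&(U<.092)&(abs(N)<.012)
    print(c,len(zz),m.sum())
    if m.sum()>30:
        for _ in range(6):
            f=np.polyfit(U[m],N[m],1); m&=abs(N-np.polyval(f,U))<.002
        print('angle',60+np.degrees(np.arctan(f[0])),f,m.sum())
```

```text
wrist 234206 7904
angle 59.959496455970616 [-0.00070692  0.00497912] 7723
scene 234244 353
angle 60.02283352558116 [ 0.00039852 -0.00163193] 324
side 234308 273
angle 60.02850205082994 [0.00049745 0.00556062] 201
```

All three depth maps put the lid plate at 60.0°. The carriage hasn't moved, the arm is still, and the grip is holding. Handing in.

```bash
python3 -c "
from rig import manip
print(manip.sign_off())"
```

```text
the job is handed in; nothing more can be done
None
```

I handed the job in at about 12.5 s on the robot clock: the ring is under the needle tip, about 1 mm off centre when last measured from above (before the lid was raised), and the gripper is holding the lid at 60° by its bar.

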